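# Hang the locker key on the marble dish and hold the dish out towards the wall pocket

## Robot

A 6-joint arm with a two-finger parallel gripper is mounted at the origin on the work surface. World frame = base frame: x ahead of the robot, y to its left, z up, the work surface at z = 0. Lengths are in m, angles in rad, forces in N, time in s.
With the tool pointing down it reaches from about 0.275 to 0.775 m from the base axis. Payload 14.6 kg.
Tool frame: the origin (TCP) lies at the very end of the fingers, on their centre line; the grasp point (between the pads) lies behind it (bot.grip_point_offset is the z of the grasp point in the tool frame, in m); z points along the fingers, y is the direction in which the jaws open and shut (so a half turn about z gives the same grasp; the last joint's range is limited). The gripper opens to 85 mm and grips with 20 to 120 N. Pads are 22 mm wide; open, the fingers measure 114 mm over their backs; the gripper's body (76 mm by 85 mm) begins 54 mm behind the grasp point. The pads swing forward as they close: fully open they stand 13 mm farther back than shut.
Start: joints at [-1.277, 0.263, -0.048, 1.259, 0, 1.415], TCP at [0.228, -0.473, 0.231] pointing down, gripper open.
Joint ranges: [-2.65, 2.65], [-0.89, 1.7], [-1.18, 1.37], [-2.13, 2.11], [-1.35, 1.29], [-3.14, 3.14]. Speed limits (rad/s): [1.89, 1.89, 2.57, 2.79, 3.14, 3.14].

## Interface

Orientations are given as a rotation vector (axis times angle).
In Python, from plant import bot gives the robot as it stands.
- The arm moves only by the tool step_arm, never from a script. Its argument "steps" is text: rows parted by semicolons, each of 7 numbers parted by spaces: the gripper's target within -1 to 1 (shut at 1, half-way at 0, fully open at -1), then the shift along the world's x, y, z in m, then the turn, a rotation vector about the world's x, y, z in degrees. In form: hand dx dy dz wx wy wz; .... A call has 1 to 20 rows; each row shifts and turns the commanded pose from where the row before left it; what a row does not reach is not made up. A row lasts 1/10 s, in which the tool goes at most 50 mm and 8.59 degrees, less where a joint would pass 70% of its speed; a pose out of reach is approached as far as the arm can. A call with a gripper value outside its range is refused whole. The fingers move at their own pace and stop on an object; the grip force is fixed at half the most. Time passes only in rows, so rows that do not move let the fingers close. It gives the time, the measured TCP pose, the force and the opening at its end, in the units of the state.
- bot.get_state(): the state, without advancing time (a new reading comes with each control period).
- bot.snapshot(name): name is "side" or "top"; returns the picture (400x640x3 uint8, red, green, blue); there is no depth.
- bot.calibration(name): a dict with "vertical_fov" (degrees; the focal length in pixels is half the picture's height over the tangent of half this angle, whatever the lens; pixels are square), "cx", "cy" (the principal point, pixels), "position" and "rotation" of the camera in the world. Camera axes: x right, y up, looking along -z (the intrinsics and any distortion apply to the point x, -y, -z); pixel columns grow to the right and rows downward; lengths in m; the calibration is good to about 2 mm. A picture is of the moment at which its call begins. calibration takes no time and is no camera call.
- bot.close_job(): hands the job in, once; it reports no verdict.
The state is a dict: "time_s": time; "q": joint angles; "qd": joint speeds; "effort": joint torques, N m; "position": TCP position; "eef_rot": TCP orientation; "contact_force": force on the tool from outside, world axes, zero at the start; "torque": the same for the moment, N m; "width": finger opening in m.
Only numpy, scipy, OpenCV 4.12 (cv2) and the standard library are available. Lean on these libraries where they do the work, as an engineer would, in place of code of your own. Each camera call takes 0.05 s, during which the arm holds its last target.

## Task

Slip the ring of the yellow parcel-locker key over the upright peg on the marble dish's ledge and let the key lie flat on the ledge. Then take the dish by the bar of its bail handle, lift it straight up off its coaster by about 5 cm, and only then turn it, in the air above the coaster, by about a quarter turn so that its peg side points straight at the middle of the steel two-slot wall pocket. Keep the dish level with the loose marble inside the blue ring in its middle all the while, leave the other things where they are, and finish still holding the dish there, steady, so that the key can be taken.

Things in the scene. Friction and masses are not known exactly. Their poses are not given: they have to be found in the camera images.
- key_grip (a point): yellow plastic locker key lying flat, 10 mm thick, 18 g: straight shank 10 mm wide, flat sides, with a ring at one end (34 mm outside, 18 mm inside diameter). Point: on the shank's centreline, 5 mm up, where to pinch it across its width. x axis: along the shank to the ring, whose centre is 45 mm away; z up. Shank ends 20 mm behind (-x), where a bit sticks out 8.5 mm to +y
- key_ring (a point): centre of the hole in the key's ring, 5 mm up (half thickness); axes as key_grip
- dish: white ceramic dish, 142 mm diameter, rim 26 mm high, 0.45 kg, on the coaster. Origin: middle of underside; z up. Floor falls 6 degrees to the middle (16 outside 32 mm radius). On its -x side a round ledge (52 mm diameter, centre 88 mm out, top 28 mm above underside) has an upright peg 12 mm thick. A bail handle arches over it along its y axis, dark wooden bar on top
- dish_handle (a point): centre of the handle's dark wooden bar, straight above the dish's middle, 88 mm above its underside. The bar is 12 mm thick (dish x), 64 mm long (dish y), 14 mm high; pinch it across its 12 mm. Axes as the dish.
- dish_mid (a point): lowest point of the dish's floor, its middle, 12 mm above the underside; a painted blue ring of 22 mm radius surrounds it. Axes as the dish.
- dish_peg (a point): middle of the top of the peg, 60 mm above the dish's underside and 32 mm above the ledge; the peg's last 7 mm taper to 6 mm diameter. It lies 88 mm from the dish's middle along the dish's -x, which at the start faces the robot. Axes as the dish.
- marble_center (a point): centre of the green glass marble, 28 mm in diameter, 30 g, loose in the middle of the dish; it rolls if the dish is tilted or jerked
- coaster: fixed round cork coaster, 120 mm in diameter, 6 mm thick, under the dish; origin: middle of its underside, on the table
- pocket_mid (a point): middle, in plan, of the fixed stainless steel wall pocket with two slots (140 mm wide, 54 mm deep, on a maple foot 160 x 80 mm; back plate 140 mm tall), at the height of its mouth 115 mm above the table. It stands about 0.29 m to the left or the right of the dish.
- pocket: the same wall pocket; origin: middle of the pocket's footprint on the table
- trinket_box: round white ceramic trinket box with lid, 84 mm in diameter, 68 mm tall, on the side of the dish away from the pocket; leave alone. Origin: middle of its underside
- timer: round grey plastic timer with twist dial, 60 mm in diameter, 48 mm tall, at the left or right front; leave alone. Origin: middle of its underside
- comb: chrome folding comb, folded, 115 mm long (its y), 24 mm wide, 12 mm thick, behind the dish; leave alone. Origin: middle of its underside

How it is judged:
On the way, in this order (a step that is already met when the one before it is completed fails the run):
1. the key's ring is round the peg, lying flat on the ledge, the key let go (horizontal distance between key_ring and dish_peg below 0.007 m and z of key_ring in the frame of dish_peg below -0.022 m and angle between key_ring's own z axis and vertical below 0.2 rad and contact force between the fingers and key below 0.1 N), for 0.2 s.
2. the dish is lifted at least 20 mm off the coaster by its handle, turned less than about a third of the way (height (world z) of dish above 0.026 m and x of pocket_mid in the frame of dish_mid above -0.15 m and contact force between the fingers and dish above 1 N), for 0.1 s.
At the end, for the whole second after the job is handed in: Fingers hold the dish still, 30 mm or more over the coaster (within 60 mm of centred), on nothing else; tilt under 5 degrees; peg side pointing at the pocket's middle to 55 mm sideways (about 10 degrees); marble within 22 mm of the dish's middle; key ring still down on the peg (height (world z) of dish above 0.036 m and horizontal distance between dish and coaster below 0.06 m and contact force between the fingers and dish above 1 N and contact force between dish and coaster below 0.1 N and contact force between dish and pocket below 0.1 N and contact force between dish and trinket_box below 0.1 N and x of pocket_mid in the frame of dish_mid below -0.1 m and y of pocket_mid in the frame of dish_mid between -0.055 and 0.055 m and angle between dish_mid's own z axis and vertical below 0.09 rad and horizontal distance between marble_center and dish_mid below 0.022 m and z of marble_center in the frame of dish_mid below 0.025 m and linear speed of dish below 0.02 m/s and horizontal distance between key_ring and dish_peg below 0.009 m and z of key_ring in the frame of dish_peg below -0.02 m); the arm keeps its last pose, push and grip.
It fails at once if the marble left the blue ring in the middle of the dish (horizontal distance between marble_center and dish_mid above 0.022 m).
It fails at once if the dish was tipped by more than about 10 degrees (angle between dish_mid's own z axis and vertical above 0.18 rad).
It fails at once if a bystander was shifted by more than 30 mm (distance of any of trinket_box, timer, comb from where it was at the start of the episode above 0.03 m).
It also fails if it takes over 66 s, if anything falls off the work surface, if the arm or the gripper's body presses on something with over 40 N, if the wrist force passes 120 N, or if a joint passes its speed limit or range.

## Working session

There is one attempt and no reset: what is moved stays moved. The work goes in short steps, Python scripts to look and compute and a tool call to move; the robot and the scene stay as the last step left them, time stands still between calls to the robot, and variables do not carry over. Pictures are saved under pics/ and viewed, and the job is handed in when it is done.

Besides the shell and the picture viewer there is one more tool, called after "Request:" as name(argument=value, ...), one argument or row to a line, values as JSON. step_arm: Moves the arm, as the interface text tells. Its arguments: {"type":"object","properties":{"steps":{"type":"string"}},"required":["steps"]}

```bash
ls; mkdir -p pics; python3 - <<'E'
from plant import bot
import cv2
s=bot.get_state()
print({k:s[k] for k in("time_s","position","eef_rot","width","contact_force")},bot.grip_point_offset)
for n in("side","top"):
    c=bot.calibration(n);print(n,c)
    cv2.imwrite(f"pics/{n}0.png",bot.snapshot(n)[:,:,::-1])
E
```

```text
pics
{'time_s': 0.0, 'position': array([ 0.22770874, -0.47274412,  0.23080682]), 'eef_rot': array([-3.06176569e+00, -6.98839641e-01,  1.51131329e-04]), 'width': 0.08505990244240155, 'contact_force': array([ 0.16201649, -0.16406908,  0.00068079])} -0.0187
side {'vertical_fov': 44.5164142635695, 'cx': 327.29027085841153, 'cy': 203.1931037209038, 'position': array([0.38674475, 0.74151129, 0.79916312]), 'rotation': array([ 0.14246225, -1.16658215, -2.64126041])}
top {'vertical_fov': 55.60464896720854, 'cx': 320.40690218882685, 'cy': 198.49736293104849, 'position': array([0.50315379, 0.00455581, 0.9759655 ]), 'rotation': array([ 0.05651442, -0.06369752, -1.54607661])}
```

View pics/side0.png

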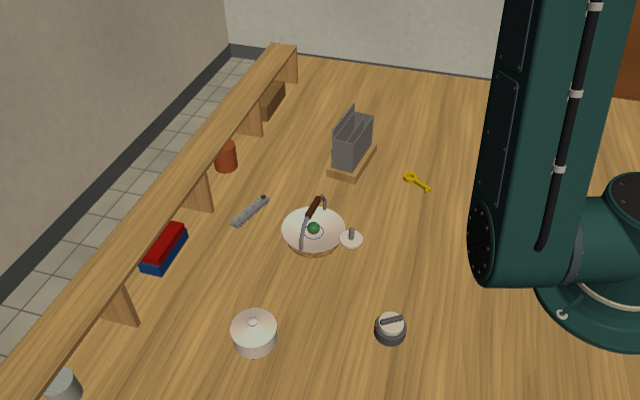

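View pics/top0.png

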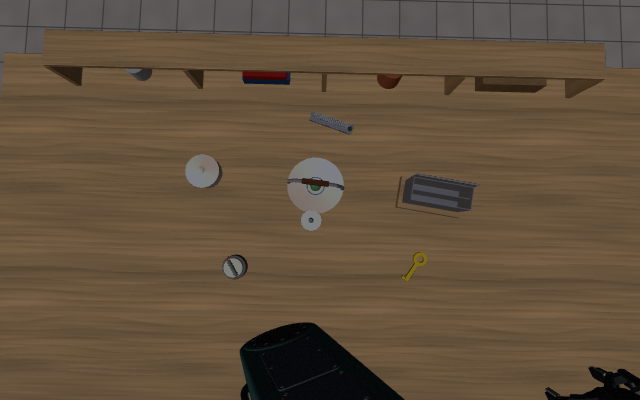

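```bash
cat > h.py <<'E'
import numpy as np, cv2
from scipy.spatial.transform import Rotation as R
from plant import bot
def cam(n):
    c=bot.calibration(n); f=200/np.tan(np.radians(c["vertical_fov"])/2)
    return f,c["cx"],c["cy"],np.array(c["position"]),R.from_rotvec(c["rotation"]).as_matrix()
def ray(n,u,v):
    f,cx,cy,p,M=cam(n); d=M@np.array([(u-cx)/f,-(v-cy)/f,-1]); return p,d/np.linalg.norm(d)
def plane(n,u,v,z):
    p,d=ray(n,u,v); return p+d*(z-p[2])/d[2]
def proj(n,P):
    f,cx,cy,p,M=cam(n); c=M.T@(np.array(P)-p); return cx+f*c[0]/-c[2], cy-f*c[1]/-c[2]
def tri(uv1,uv2):
    p1,d1=ray("side",*uv1);p2,d2=ray("top",*uv2)
    A=np.c_[d1,-d2];t=np.linalg.lstsq(A,p2-p1,rcond=None)[0]
    a=p1+t[0]*d1;b=p2+t[1]*d2;return (a+b)/2,np.linalg.norm(a-b)
def yellow(im):
    h=cv2.cvtColor(im,cv2.COLOR_RGB2HSV); return cv2.inRange(h,(22,200,90),(34,255,255))
def crop(im,u0,v0,u1,v1,k,name):
    cv2.imwrite(name,cv2.resize(im[v0:v1,u0:u1,::-1],None,fx=k,fy=k,interpolation=cv2.INTER_CUBIC))
E
python3 - <<'E'
from h import *
for n,b in(("side",(260,150,440,270)),("top",(280,150,440,290))):
    im=cv2.imread(f"pics/{n}0.png")[:,:,::-1].copy()
    crop(im,*b,5 if n=="top" and 0 else 4,f"pics/{n}0c.png")
    m=yellow(im); k,l,st,ce=cv2.connectedComponentsWithStats(m)
    for i in range(1,k):
        if st[i][4]>15: print(n,st[i],ce[i])
E
```

```text
side [404 172  27  21 190] [415.45263158 180.64210526]
top [402 253  25  28 168] [415.16071429 264.9702381 ]
```

View pics/side0c.png

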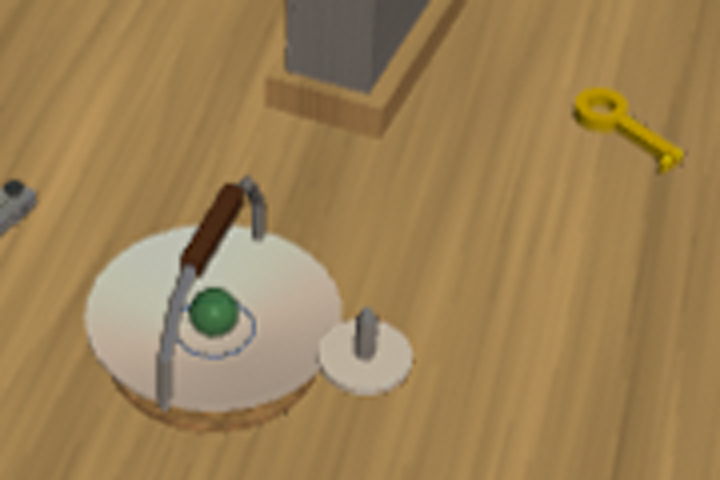

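View pics/top0c.png

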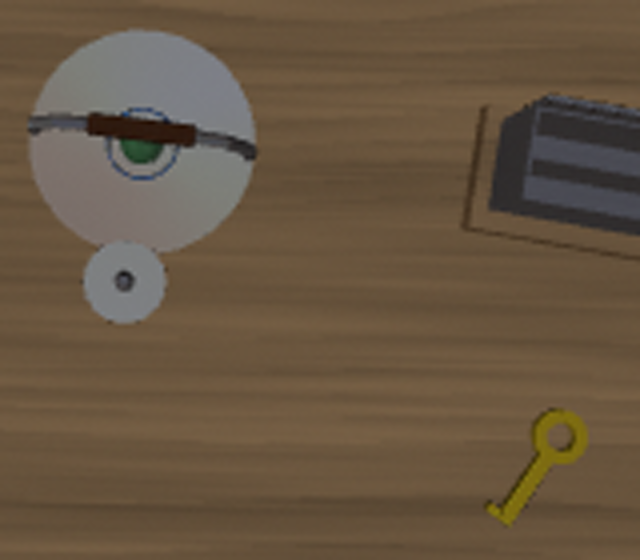

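```bash
python3 - <<'E'
from h import *
np.set_printoptions(precision=4,suppress=True)
K=4
T={}
for n in("side","top"):
    im=cv2.imread(f"pics/{n}0.png")[:,:,::-1].copy()
    up=cv2.resize(im,None,fx=K,fy=K,interpolation=cv2.INTER_CUBIC)
    tf=lambda c:(np.array(c,float)+.5)/K-.5
    h=cv2.cvtColor(up,cv2.COLOR_RGB2HSV)
    m=cv2.inRange(h,(20,170,60),(36,255,255))
    cs,hi=cv2.findContours(m,cv2.RETR_CCOMP,cv2.CHAIN_APPROX_NONE)
    for c,hh in zip(cs,hi[0]):
        if len(c)<30: continue
        M=cv2.moments(c); ctr=tf([M['m10']/M['m00'],M['m01']/M['m00']])
        print(n,"yellow","hole" if hh[3]>=0 else "outer",M['m00']/K/K,ctr,plane(n,*ctr,.005),plane(n,*ctr,.01))
        P=np.array([plane(n,*tf(p[0]),.01) for p in c])[:,:2]
        if hh[3]<0:
            mm=P.mean(0);u=np.linalg.svd(P-mm)[2][0];print(" axis",u,np.degrees(np.arctan2(u[1],u[0])),"len",np.ptp((P-mm)@u))
    # bar
    x0,y0,x1,y1=(290,185,335,225) if n=="side" else (285,165,350,195)
    m=np.zeros(h.shape[:2],np.uint8)
    sub=up[y0*K:y1*K,x0*K:x1*K].astype(int)
    mm=((sub[...,0]-sub[...,2])>25)&(sub[...,0]-sub[...,1]>20)&(sub.sum(2)<250)
    m[y0*K:y1*K,x0*K:x1*K]=mm*255
    cs,_=cv2.findContours(m,0,2);c=max(cs,key=cv2.contourArea);r=cv2.minAreaRect(c);M=cv2.moments(c)
    ctr=tf([M['m10']/M['m00'],M['m01']/M['m00']]);T[n]=ctr
    print(n,"bar",ctr,[tf(p) for p in cv2.boxPoints(r)][:4],plane(n,*ctr,.096))
    # green
    m=cv2.inRange(h,(50,80,20),(85,255,255))
    cs,_=cv2.findContours(m,0,2);c=max(cs,key=cv2.contourArea);M=cv2.moments(c);ctr=tf([M['m10']/M['m00'],M['m01']/M['m00']]);print(n,"green",ctr,plane(n,*ctr,.033))
print("bar tri",tri(T["side"],T["top"]))
E
```

```text
side yellow outer 218.1875 [415.2927 180.662 ] [ 0.4163 -0.2427  0.005 ] [ 0.4161 -0.2365  0.01  ]
 axis [-0.7472  0.6647] 138.34420507579722 len 0.09090068955421526
side yellow hole 4.625 [409.7517 176.884 ] [ 0.4321 -0.2539  0.005 ] [ 0.4318 -0.2476  0.01  ]
side bar [313.0898 205.8955] [array([303.6176, 215.2206]), array([316.1691, 194.3015]), array([322.2721, 197.9632]), array([309.7206, 218.8824])] [0.6101 0.0143 0.096 ]
side green [570.5267 184.6796] [ 0.0473 -0.299   0.033 ]
top yellow outer 239.09375 [415.686  263.9051] [ 0.4173 -0.2446  0.005 ] [ 0.4178 -0.2434  0.01  ]
 axis [-0.7957  0.6057] 142.7237859655739 len 0.08277852971343971
top yellow hole 35.59375 [419.3126 258.6883] [ 0.4307 -0.2538  0.005 ] [ 0.431  -0.2525  0.01  ]
top bar [315.2602 182.1144] [array([301.475, 182.575]), array([302.025, 178.175]), array([327.5942, 181.3712]), array([327.0443, 185.7712])] [0.609  0.0142 0.096 ]
top green [314.555  187.1065] [0.6039 0.0164 0.033 ]
bar tri (array([0.6095, 0.0143, 0.0961]), np.float64(0.0011382668507601982))
```

```bash
python3 - <<'E'
from h import *
np.set_printoptions(precision=4,suppress=True)
K=4
im=cv2.imread("pics/top0.png")[:,:,::-1].copy()
up=cv2.resize(im,None,fx=K,fy=K,interpolation=cv2.INTER_CUBIC)
h=cv2.cvtColor(up,cv2.COLOR_RGB2HSV)
m=cv2.inRange(h,(0,0,90),(180,70,255)); 
x0,y0,x1,y1=270,140,360,240
z=np.zeros_like(m);z[y0*K:y1*K,x0*K:x1*K]=m[y0*K:y1*K,x0*K:x1*K]
z=cv2.morphologyEx(z,cv2.MORPH_CLOSE,np.ones((25,25)))
cs,_=cv2.findContours(z,0,1)
c=max(cs,key=cv2.contourArea)[:,0]
pts=(c+.5)/K-.5
def fit(P):
    A=np.c_[2*P,np.ones(len(P))];
    for _ in range(5):
        s=np.linalg.lstsq(A,(P**2).sum(1),rcond=None)[0];r=np.sqrt(s[2]+s[:2]@s[:2]);e=np.linalg.norm(P-s[:2],axis=1)-r
        k=abs(e)<max(2*np.std(e),.0005);P=P[k];A=A[k]
    return s[:2],r,np.std(e),len(P)
d=pts[pts[:,1]<205];l=pts[pts[:,1]>217]
print(fit(np.array([plane("top",*p,.032)[:2] for p in d])))
print(fit(np.array([plane("top",*p,.034)[:2] for p in l])))
crop(im,390,160,490,230,8,"pics/pock.png")
crop(im,290,200,330,240,12,"pics/peg.png")
im=cv2.imread("pics/side0.png")[:,:,::-1].copy()
crop(im,310,210,380,260,10,"pics/pegs.png")
crop(im,320,90,400,190,6,"pics/pockside.png")
E
```

```text
(array([0.6095, 0.0151]), np.float64(0.07092226639821371), np.float64(0.0002295993119816418), 408)
(array([0.5218, 0.0241]), np.float64(0.025966802582039), np.float64(0.00023512432163407798), 127)
```

View pics/pock.png

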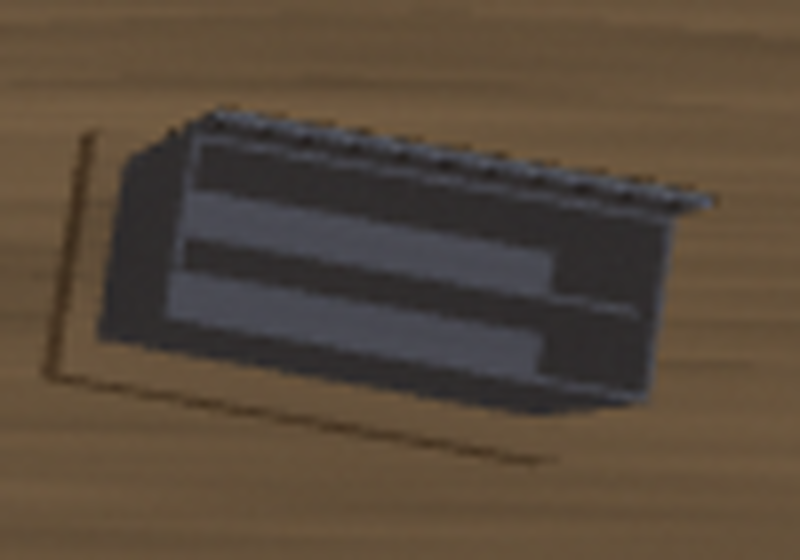

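View pics/peg.png

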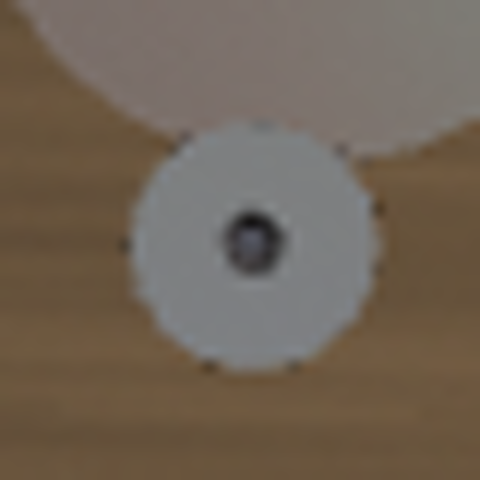

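View pics/pegs.png

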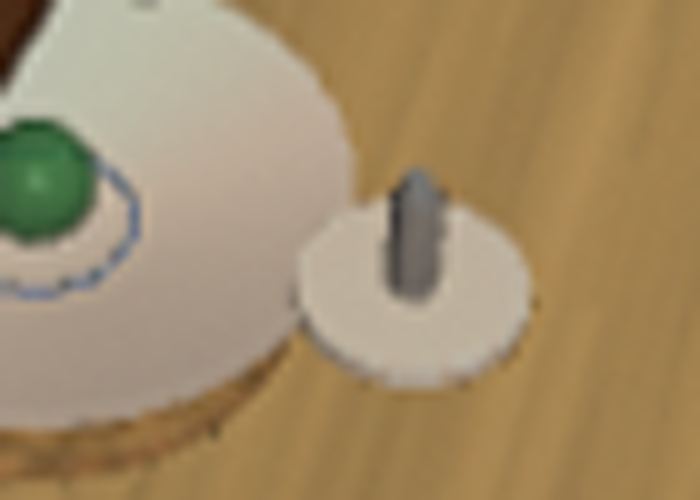

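```bash
cat >> h.py <<'E'
def fit(P):
    for _ in range(8):
        A=np.c_[2*P,np.ones(len(P))];s=np.linalg.lstsq(A,(P**2).sum(1),rcond=None)[0];r=np.sqrt(s[2]+s[:2]@s[:2]);e=np.linalg.norm(P-s[:2],axis=1)-r
        P=P[abs(e)<=max(2*np.std(e),.0004)]
    return s[:2],r,np.std(e),len(P)
E
python3 - <<'E'
from h import *
np.set_printoptions(precision=4,suppress=True)
K=4
tf=lambda c:(np.array(c,float)+.5)/K-.5
for n in("top","side"):
    im=cv2.imread(f"pics/{n}0.png")[:,:,::-1].copy()
    up=cv2.resize(im,None,fx=K,fy=K,interpolation=cv2.INTER_CUBIC)
    h=cv2.cvtColor(up,cv2.COLOR_RGB2HSV)
    m=cv2.inRange(h,(20,150,60),(36,255,255))
    cs,_=cv2.findContours(m,0,1);c=max(cs,key=cv2.contourArea)[:,0]
    P=np.array([plane(n,*tf(p),.009)[:2] for p in c])
    r0=np.array([.431,-.253]);u0=np.array([.79,-.61]);u0/=np.linalg.norm(u0)
    far=P[np.linalg.norm(P-r0,axis=1)<.026]; far=far[(far-r0)@u0>-.010]
    print(n,"ring",fit(far))
    c0=fit(far)[0]; s=(P-c0)@u0; w=np.array([-u0[1],u0[0]]); t=(P-c0)@w
    sh=(s<-.022)&(s>-.05)
    for sg in(1,-1):
        k=sh&(sg*t>0); print("  edge",np.polyfit(s[k],t[k],1)[::1],k.sum())
    print("  tail",s.min())
s=bot.get_state();print(R.from_rotvec(s["eef_rot"]).as_matrix(),s["q"])
for p in((442.5,193.5),):print("pocket",plane("top",*p,.115))
# foot corners
print(plane("top",390+45/8,160+378/8,.02),plane("top",390+545/8,160+462/8,.02),plane("top",390+88/8,160+130/8,.02))
E
```

```text
top ring (array([ 0.4306, -0.2528]), np.float64(0.018006027157971616), np.float64(0.0002104380711782123), 88)
  edge [0.0607 0.006 ] 37
  edge [ 0.0656 -0.0059] 37
  tail -0.06559970066033943
side ring (array([ 0.4322, -0.2553]), np.float64(0.017540540055687316), np.float64(0.0002715804062180614), 65)
  edge [0.2794 0.0239] 43
  edge [ 0.077  -0.0042] 37
  tail -0.07336014178598034
[[ 0.901   0.4339 -0.0003]
 [ 0.4339 -0.901   0.0009]
 [ 0.0002 -0.0009 -1.    ]] [-1.2773  0.2635 -0.0489  1.2594  0.      1.4155]
pocket [ 0.5876 -0.277   0.115 ]
[ 0.5592 -0.1894  0.02  ] [ 0.5364 -0.3475  0.02  ] [ 0.6384 -0.2025  0.02  ]
```

Request:
step_arm(
  steps="-1 .011 .0163 -.006 0 0 8; -1 .011 .0163 -.006 0 0 8; -1 .011 .0163 -.006 0 0 8; -1 .011 .0163 -.006 0 0 8; -1 .011 .0163 -.006 0 0 8; -1 .011 .0163 -.006 0 0 8; -1 .011 .0163 -.006 0 0 8; -1 .011 .0163 -.006 0 0 8; -1 .011 .0163 -.006 0 0 8; -1 .011 .0163 -.006 0 0 8; -1 .011 .0163 -.006 0 0 8; -1 .011 .0163 -.006 0 0 8; -1 .011 .0163 -.006 0 0 8; -1 .011 .0163 -.006 0 0 8; -1 .011 .0163 -.006 0 0 8; -1 0 0 0 0 0 0; -1 0 0 0 0 0 0",
)

```text
time_s: 1.8
position: [0.3927, -0.2284, 0.1412]
eef_rot: [-0.928, -3.001, -0.0]
contact_force: [-0.2, 0.6, 0.1]
width: 0.0854
```

```bash
cat >> h.py <<'E'
def st():
    s=bot.get_state();M=R.from_rotvec(s["eef_rot"]).as_matrix()
    print("t",s["time_s"],"p",np.round(s["position"],4),"yaw",round(np.degrees(np.arctan2(M[1,1],M[0,1])),2),"tilt z",np.round(M[:,2],4),"w",round(s["width"],4),"F",np.round(s["contact_force"],2),"q",np.round(s["q"],2))
    return s
E
python3 - <<'E'
from h import *
st();crop(bot.snapshot("side"),380,130,480,230,6,"pics/s1.png")
st()
E
```

```text
t 1.8 p [ 0.3927 -0.2284  0.1412] yaw 55.63 tilt z [-4.e-04  2.e-04 -1.e+00] w 0.0854 F [-0.24  0.61  0.1 ] q [-0.71  0.19 -0.4   0.98 -0.   -0.11]
t 1.85 p [ 0.3926 -0.2288  0.1413] yaw 55.59 tilt z [-2.e-04 -0.e+00 -1.e+00] w 0.0849 F [0.21 0.52 0.27] q [-0.71  0.19 -0.4   0.98 -0.   -0.11]
```

View pics/s1.png

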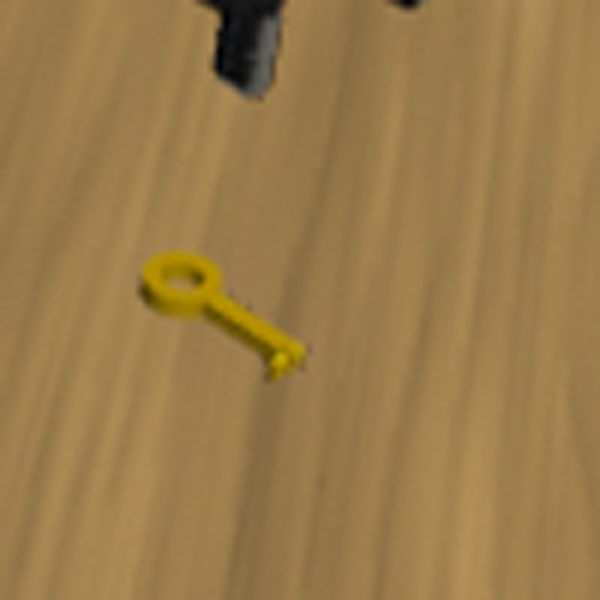

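Request:
step_arm(
  steps="-1 .0006 .0008 -.025 0 0 .3; -1 0 0 -.03 0 0 0; -1 0 0 -.03 0 0 0; -1 0 0 -.025 0 0 0; -1 0 0 -.018 0 0 0; -1 0 0 -.008 0 0 0; -1 0 0 -.002 0 0 0; -1 0 0 0 0 0 0; 0.5 0 0 0 0 0 0; 1 0 0 0 0 0 0; 1 0 0 0 0 0 0; 1 0 0 0 0 0 0; 1 0 0 0 0 0 0; 1 0 0 0 0 0 0; 1 0 0 0 0 0 0; 1 0 0 0 0 0 0; 1 0 0 0 0 0 0",
)

```text
time_s: 3.55
position: [0.3934, -0.2278, 0.0036]
eef_rot: [0.918, 3.004, -0.0]
contact_force: [-1.3, 1.5, 6.8]
width: 0.008
```

```bash
python3 - <<'E'
from h import *
st();crop(bot.snapshot("side"),380,130,480,230,6,"pics/s2.png")
E
```

```text
t 3.55 p [ 0.3934 -0.2278  0.0036] yaw 56.01 tilt z [ 2.e-04 -2.e-04 -1.e+00] w 0.008 F [-1.3   1.54  6.78] q [-0.7   0.35 -0.63  0.59 -0.   -0.11]
```

View pics/s2.png

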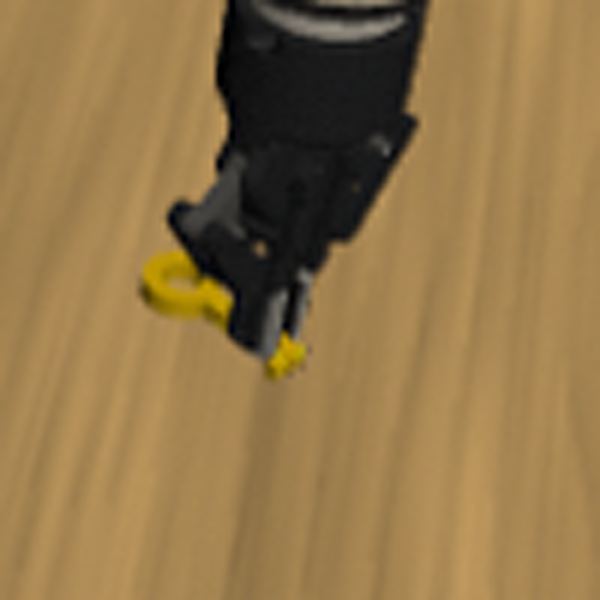

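Request:
step_arm(
  steps="1 0 0 .01 0 0 0; 1 0 0 .03 0 0 0; 1 0 0 .04 0 0 0; 1 0 0 .04 0 0 0; 1 .0084 .0257 .01 0 0 2.8; 1 .0084 .0257 0 0 0 2.8; 1 .0084 .0257 0 0 0 2.8; 1 .0084 .0257 0 0 0 2.8; 1 .0084 .0257 0 0 0 2.8; 1 .0084 .0257 0 0 0 2.8; 1 .0084 .0257 0 0 0 2.8; 1 .0084 .0257 0 0 0 2.8; 1 .0084 .0257 0 0 0 2.8; 1 .0080 .0253 0 0 0 2.8; 1 0 0 0 0 0 0; 1 0 0 0 0 0 0; 1 0 0 -.03 0 0 0; 1 0 0 -.01 0 0 0; 1 0 0 0 0 0 0; 1 0 0 0 0 0 0",
)

```text
time_s: 5.6
position: [0.477, 0.0284, 0.0939]
eef_rot: [-0.165, -3.137, 0.0]
contact_force: [0.0, 0.2, -0.6]
width: 0.0077
```

```bash
python3 - <<'E'
from h import *
st();a=bot.snapshot("side");b=bot.snapshot("top")
cv2.imwrite("pics/side3.png",a[:,:,::-1]);cv2.imwrite("pics/top3.png",b[:,:,::-1])
crop(a,300,180,400,260,7,"pics/s3.png");crop(b,280,170,360,250,7,"pics/t3.png")
E
```

```text
t 5.6 p [0.477  0.0284 0.0939] yaw 83.96 tilt z [-1.e-04 -0.e+00 -1.e+00] w 0.0077 F [ 0.04  0.24 -0.6 ] q [-0.11  0.27 -0.43  0.87 -0.   -0.01]
```

View pics/s3.png

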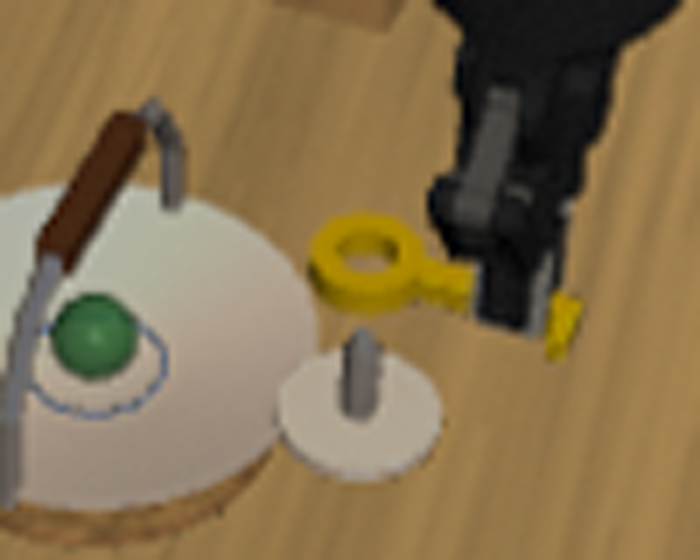

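View pics/t3.png

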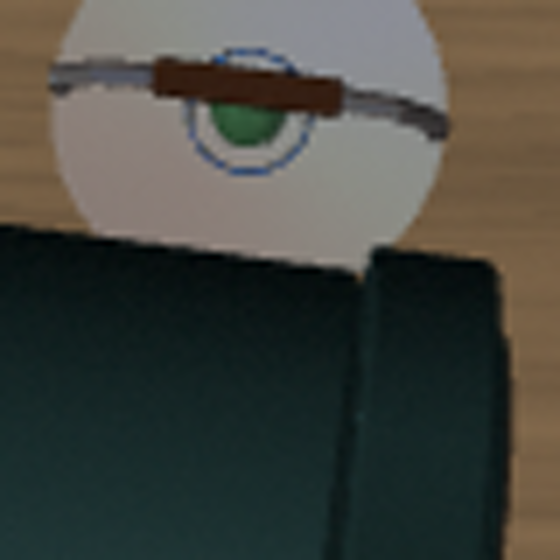

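```bash
python3 - <<'E'
from h import *
np.set_printoptions(precision=4,suppress=True)
K=4
tf=lambda c:(np.array(c,float)+.5)/K-.5
im=cv2.imread("pics/side3.png")[:,:,::-1].copy()
up=cv2.resize(im,None,fx=K,fy=K,interpolation=cv2.INTER_CUBIC)
h=cv2.cvtColor(up,cv2.COLOR_RGB2HSV)
m=cv2.inRange(h,(20,150,60),(36,255,255));m[:,:340*K]=0;m[:,int(361.5*K):]=0
m[:205*K]=0;m[228*K:]=0
cs,_=cv2.findContours(m,0,1);c=tf(max(cs,key=cv2.contourArea)[:,0])
L,T,B=c[:,0].min(),c[:,1].min(),c[:,1].max();print("meas L T B",L,T,B)
th=np.linspace(0,2*np.pi,200)
def pred(x,y,z,r=.017,hh=.005):
    P=np.array([proj("side",(x+r*np.cos(t),y+r*np.sin(t),z+s)) for t in th for s in(-hh,hh)])
    return P[:,0].min(),P[:,1].min(),P[:,1].max()
r=pred(.5218,.0237,.0953);print("pred",r)
# ledge circle from white mask
s=up.astype(int);w=((s[...,0]-s[...,2])<60)&(s.sum(2)>480)
m=(w*255).astype(np.uint8);z=np.zeros_like(m);a=(slice(228*K,252*K),slice(342*K,366*K));z[a]=m[a]
cs,_=cv2.findContours(z,0,1);c=tf(max(cs,key=cv2.contourArea)[:,0])
P=np.array([plane("side",*p,.034)[:2] for p in c]);print("ledge",fit(P[(P[:,0]<.530)]))
# peg tip
g=cv2.cvtColor(up,cv2.COLOR_RGB2GRAY)
print("pred ledge ctr",proj("side",(.5218,.0241,.034)),"peg top",proj("side",(.5218,.0241,.066)))
E
```

```text
meas L T B 343.375 209.125 225.125
pred (np.float64(344.35011060581724), np.float64(209.77390451048325), np.float64(224.66045490557053))
ledge (array([0.5218, 0.0255]), np.float64(0.023281086422536405), np.float64(0.0004397292203363375), 108)
pred ledge ctr (np.float64(351.27527558746345), np.float64(237.709270688116)) peg top (np.float64(351.95055634168443), np.float64(227.24846944308896))
```

Request:
step_arm(
  steps="1 0 .0004 -.012 0 0 0; 1 0 0 -.012 0 0 0; 1 0 0 -.008 0 0 0; 1 0 0 -.004 0 0 0; 1 0 0 0 0 0 0; 1 0 0 0 0 0 0",
)

```text
time_s: 6.3
position: [0.4773, 0.0293, 0.0577]
eef_rot: [0.164, 3.137, -0.0]
contact_force: [-0.0, 0.4, -0.7]
width: 0.0075
```

```bash
python3 - <<'E'
from h import *
st();a=bot.snapshot("side")
crop(a,320,190,390,250,10,"pics/s4.png")
E
```

```text
t 6.3 p [0.4773 0.0293 0.0577] yaw 84.01 tilt z [ 5.e-04 -0.e+00 -1.e+00] w 0.0075 F [-0.04  0.41 -0.68] q [-0.11  0.31 -0.49  0.77  0.   -0.  ]
```

View pics/s4.png

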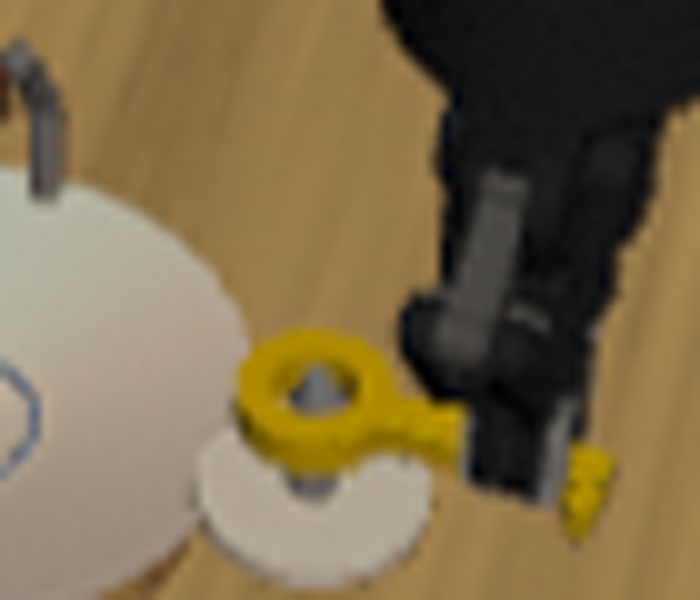

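Request:
step_arm(
  steps="1 0 0 -.006 0 0 0; 1 0 0 -.006 0 0 0; 1 0 0 -.004 0 0 0; 1 0 0 -.002 0 0 0; 1 0 0 0 0 0 0; 1 0 0 0 0 0 0",
)

```text
time_s: 6.95
position: [0.477, 0.0293, 0.0393]
eef_rot: [-0.164, -3.137, -0.0]
contact_force: [-0.1, 0.6, -0.1]
width: 0.0076
```

```bash
python3 - <<'E'
from h import *
st();a=bot.snapshot("side")
crop(a,320,190,390,250,10,"pics/s5.png")
E
```

```text
t 6.95 p [0.477  0.0293 0.0393] yaw 84.02 tilt z [-0.  0. -1.] w 0.0076 F [-0.1   0.57 -0.09] q [-0.11  0.33 -0.52  0.72  0.   -0.  ]
```

View pics/s5.png

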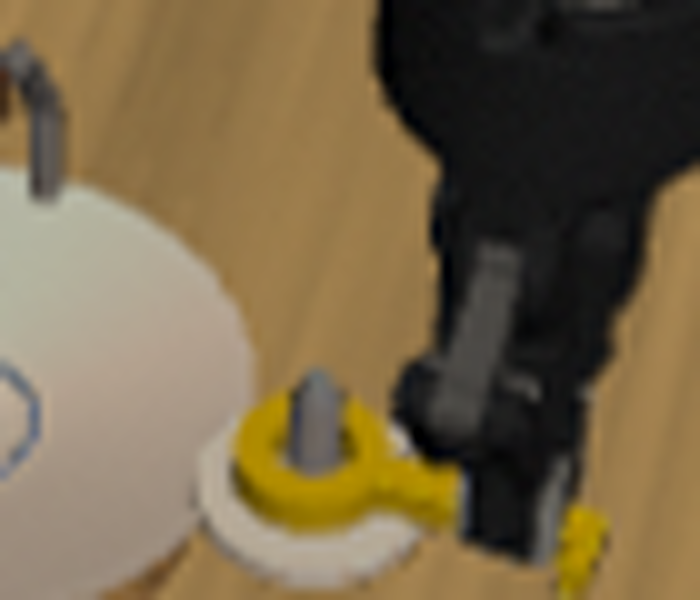

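Request:
step_arm(
  steps="1 0 0 -.0008 0 0 0; 1 0 0 0 0 0 0; 0.8 0 0 0 0 0 0; 0.6 0 0 0 0 0 0; 0.4 0 0 0 0 0 0; 0.2 0 0 0 0 0 0; 0 0 0 0 0 0 0; 0 0 0 0 0 0 0; 0 0 0 0 0 0 0; 0 0 0 0 0 0 0; 0 0 0 0 0 0 0",
)

```text
time_s: 8.1
position: [0.477, 0.0293, 0.0385]
eef_rot: [0.164, 3.137, -0.0]
contact_force: [0.3, 0.1, -0.4]
width: 0.0423
```

```bash
python3 - <<'E'
from h import *
st();a=bot.snapshot("side")
crop(a,290,180,390,255,8,"pics/s6.png")
E
```

```text
t 8.1 p [0.477  0.0293 0.0385] yaw 84.01 tilt z [ 0. -0. -1.] w 0.0423 F [ 0.25  0.14 -0.4 ] q [-0.11  0.33 -0.52  0.72 -0.   -0.  ]
```

View pics/s6.png

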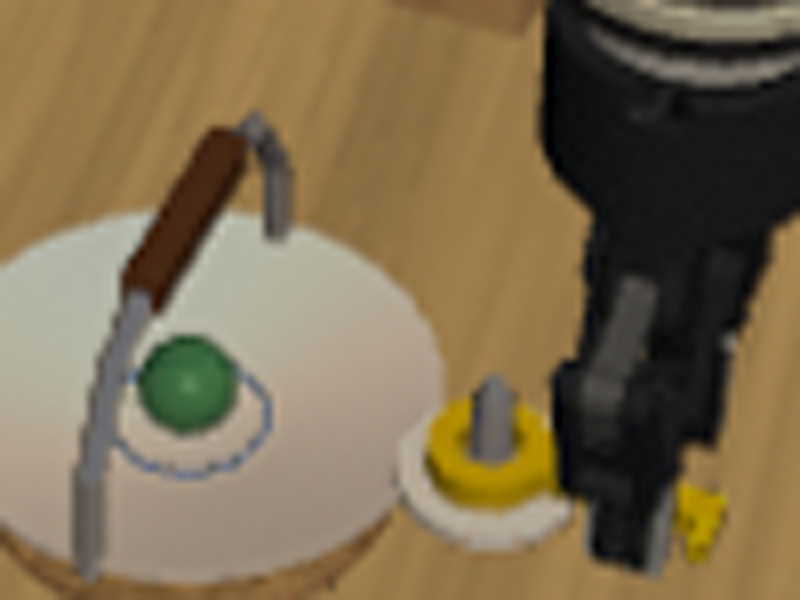

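Request:
step_arm(
  steps="0 0 0 .01 0 0 0; 0 0 0 .02 0 0 0; 0 0 0 .03 0 0 0; 0 0 0 .03 0 0 0; 0 0 0 .03 0 0 0; -1 .012 -.0013 .01 0 0 -8.17; -1 .012 -.0013 0 0 0 -8.17; -1 .012 -.0013 0 0 0 -8.17; -1 .012 -.0013 0 0 0 -8.17; -1 .012 -.0013 0 0 0 -8.17; -1 .012 -.0013 0 0 0 -8.17; -1 .012 -.0013 0 0 0 -8.17; -1 .012 -.0013 0 0 0 -8.17; -1 .012 -.0013 0 0 0 -8.17; -1 .012 -.0013 0 0 0 -8.17; -1 .0123 -.0016 0 0 0 -8.17; -1 0 0 0 0 0 0; -1 0 0 0 0 0 0",
)

```text
time_s: 9.95
position: [0.6089, 0.0147, 0.1687]
eef_rot: [-2.327, -2.11, 0.0]
contact_force: [-0.4, -0.4, 0.0]
width: 0.0854
```

```bash
python3 - <<'E'
from h import *
st();a=bot.snapshot("side");b=bot.snapshot("top")
cv2.imwrite("pics/side7.png",a[:,:,::-1])
crop(a,270,150,390,260,6,"pics/s7.png");crop(b,250,130,390,250,5,"pics/t7.png")
E
```

```text
t 9.95 p [0.6089 0.0147 0.1687] yaw -5.61 tilt z [-3.e-04  1.e-04 -1.e+00] w 0.0854 F [-0.35 -0.41  0.03] q [-0.11  0.43  0.04  1.18  0.    1.56]
```

View pics/s7.png

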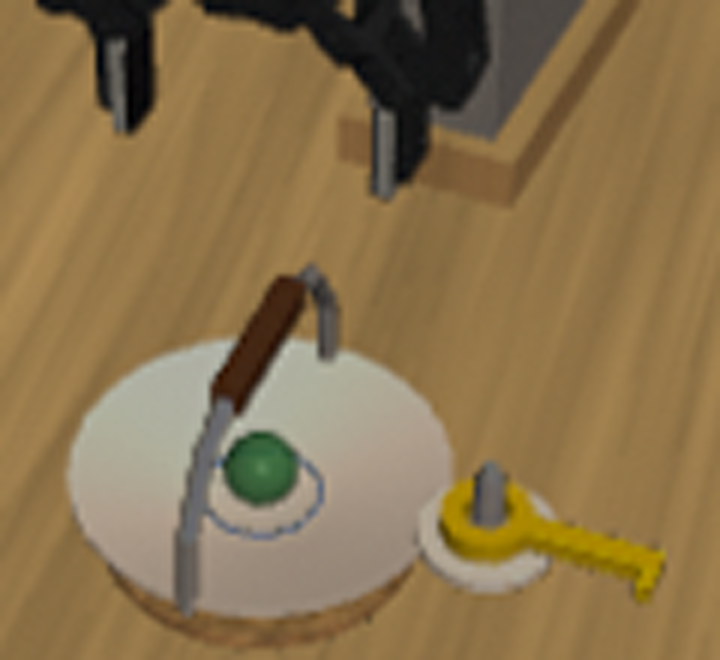

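View pics/t7.png

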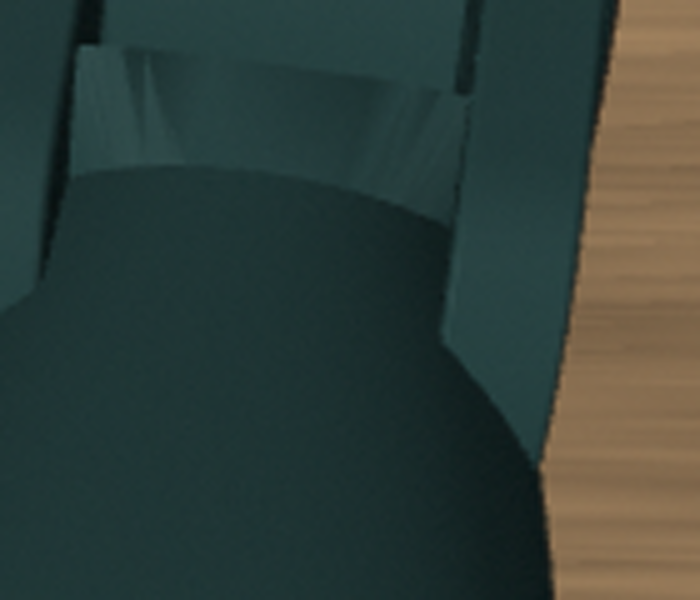

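Request:
step_arm(
  steps="-1 .0005 0 -.02 0 0 -.3; -1 0 0 -.025 0 0 0; -1 0 0 -.02 0 0 0; -1 0 0 -.015 0 0 0; -1 0 0 -.009 0 0 0; -1 0 0 -.004 0 0 0; -0.5 0 0 0 0 0 0; 0 0 0 0 0 0 0; 0.25 0 0 0 0 0 0; 0.4 0 0 0 0 0 0; 0.4 0 0 0 0 0 0; 0.4 0 0 0 0 0 0; 0.4 0 0 0 0 0 0",
)

```text
time_s: 11.35
position: [0.6098, 0.0147, 0.0755]
eef_rot: [-2.337, -2.099, -0.0]
contact_force: [0.5, 0.3, 0.4]
width: 0.0259
```

```bash
python3 - <<'E'
from h import *
st();a=bot.snapshot("side")
cv2.imwrite("pics/side8.png",a[:,:,::-1])
crop(a,270,150,390,260,6,"pics/s8.png")
E
```

```text
t 11.35 p [0.6098 0.0147 0.0755] yaw -6.15 tilt z [ 0.  0. -1.] w 0.0259 F [0.54 0.32 0.4 ] q [-0.11  0.49 -0.13  0.95  0.    1.57]
```

View pics/s8.png

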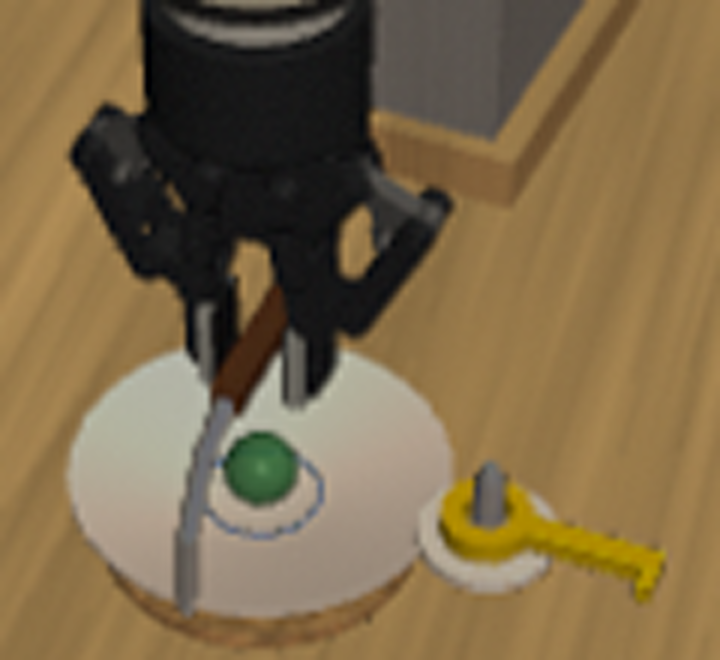

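Request:
step_arm(
  steps="0.5 0 0 0 0 0 0; 0.55 0 0 0 0 0 0; 0.6 0 0 0 0 0 0; 0.63 0 0 0 0 0 0; 0.66 0 0 0 0 0 0; 0.68 0 0 0 0 0 0; 0.7 0 0 0 0 0 0; 0.72 0 0 0 0 0 0; 0.74 0 0 0 0 0 0; 0.76 0 0 0 0 0 0; 0.8 0 0 0 0 0 0; 0.85 0 0 0 0 0 0; 0.9 0 0 0 0 0 0; 1 0 0 0 0 0 0; 1 0 0 0 0 0 0; 1 0 0 0 0 0 0; 1 0 0 0 0 0 0",
)

```text
time_s: 13.1
position: [0.61, 0.0146, 0.0757]
eef_rot: [2.337, 2.099, 0.0]
contact_force: [2.2, -1.1, 6.1]
width: 0.0107
```

```bash
python3 - <<'E'
from h import *
st();a=bot.snapshot("side")
cv2.imwrite("pics/side9.png",a[:,:,::-1])
crop(a,270,150,390,260,6,"pics/s9.png")
E
```

```text
t 13.1 p [0.61   0.0146 0.0757] yaw -6.16 tilt z [ 5.e-04 -2.e-04 -1.e+00] w 0.0107 F [ 2.19 -1.13  6.05] q [-0.11  0.49 -0.13  0.95 -0.    1.57]
```

View pics/s9.png

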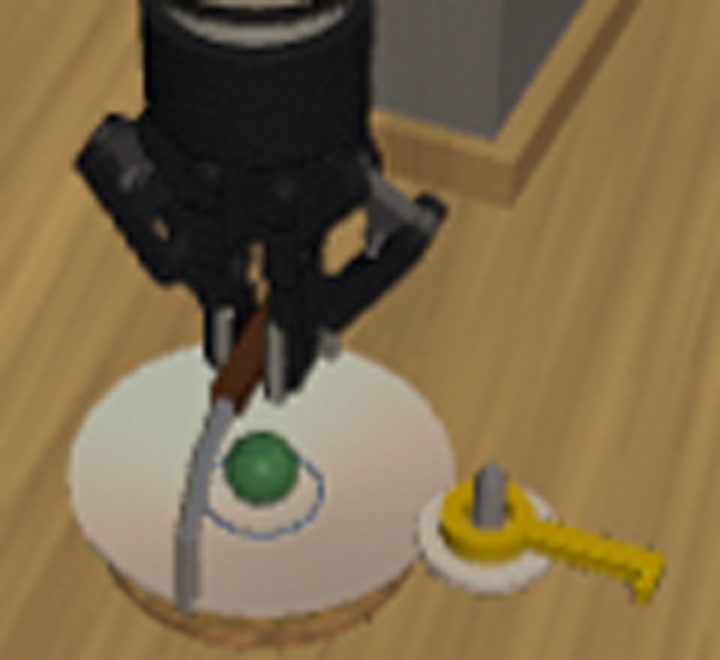

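Request:
step_arm(
  steps="1 0 0 .0005 0 0 0; 1 0 0 .001 0 0 0; 1 0 0 .0015 0 0 0; 1 0 0 .002 0 0 0; 1 0 0 .002 0 0 0; 1 0 0 .0015 0 0 0; 1 0 0 .001 0 0 0; 1 0 0 .0005 0 0 0; 1 0 0 0 0 0 0; 1 0 0 0 0 0 0; 1 0 0 0 0 0 0",
)

```text
time_s: 14.25
position: [0.6097, 0.0147, 0.0854]
eef_rot: [-2.337, -2.099, 0.0]
contact_force: [-1.0, 0.2, -4.5]
width: 0.011
```

```bash
python3 - <<'E'
from h import *
st();a=bot.snapshot("side")
cv2.imwrite("pics/side10.png",a[:,:,::-1])
crop(a,270,150,390,260,6,"pics/s10.png")
E
```

```text
t 14.25 p [0.6097 0.0147 0.0854] yaw -6.16 tilt z [-1.e-04  0.e+00 -1.e+00] w 0.011 F [-0.99  0.2  -4.45] q [-0.11  0.48 -0.11  0.98 -0.    1.57]
```

View pics/s10.png

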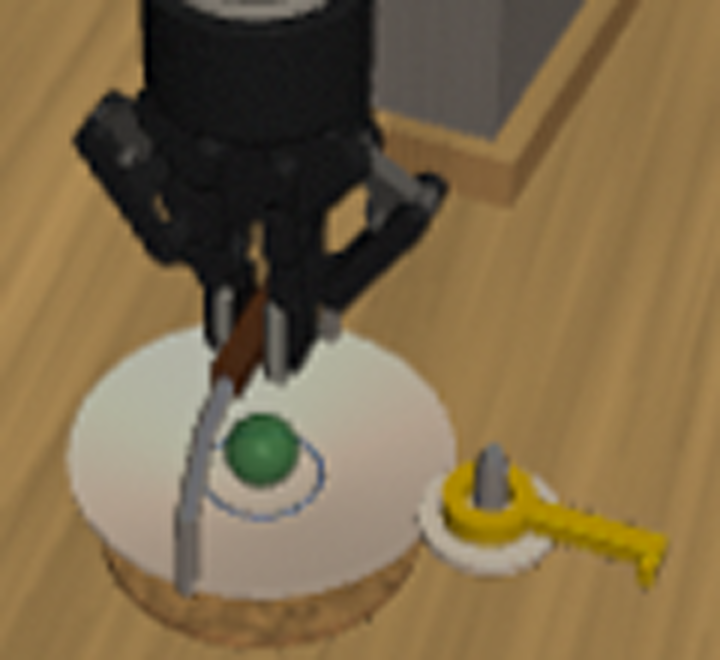

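Request:
step_arm(
  steps="1 0 0 .001 0 0 0; 1 0 0 .002 0 0 0; 1 0 0 .003 0 0 0; 1 0 0 .003 0 0 0; 1 0 0 .003 0 0 0; 1 0 0 .003 0 0 0; 1 0 0 .003 0 0 0; 1 0 0 .003 0 0 0; 1 0 0 .003 0 0 0; 1 0 0 .003 0 0 0; 1 0 0 .003 0 0 0; 1 0 0 .003 0 0 0; 1 0 0 .003 0 0 0; 1 0 0 .002 0 0 0; 1 0 0 .0015 0 0 0; 1 0 0 .0005 0 0 0; 1 0 0 0 0 0 0; 1 0 0 0 0 0 0; 1 0 0 0 0 0 0",
)

```text
time_s: 16.2
position: [0.6097, 0.0147, 0.1254]
eef_rot: [-2.337, -2.099, 0.0]
contact_force: [-0.3, -0.9, -4.5]
width: 0.0109
```

```bash
python3 - <<'E'
from h import *
st();a=bot.snapshot("side")
crop(a,270,130,390,240,6,"pics/s11.png")
E
```

```text
t 16.2 p [0.6097 0.0147 0.1254] yaw -6.16 tilt z [-2.e-04  0.e+00 -1.e+00] w 0.0109 F [-0.31 -0.89 -4.51] q [-0.11  0.45 -0.04  1.07  0.    1.57]
```

View pics/s11.png

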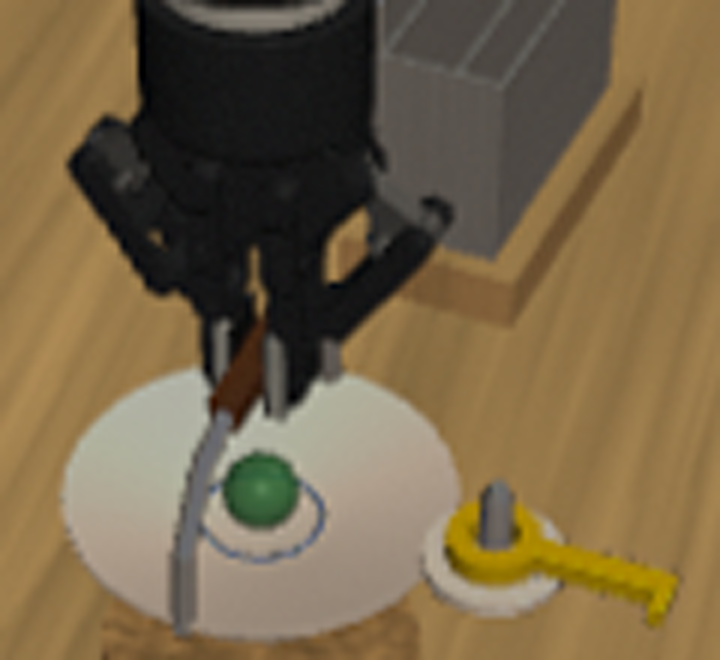

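Request:
step_arm(
  steps="1 0 0 0 0 0 .5; 1 0 0 0 0 0 1; 1 0 0 0 0 0 1.5; 1 0 0 0 0 0 2; 1 0 0 0 0 0 2.5; 1 0 0 0 0 0 3; 1 0 0 0 0 0 3; 1 0 0 0 0 0 3; 1 0 0 0 0 0 3; 1 0 0 0 0 0 3; 1 0 0 0 0 0 3; 1 0 0 0 0 0 3; 1 0 0 0 0 0 3; 1 0 0 0 0 0 3; 1 0 0 0 0 0 3; 1 0 0 0 0 0 3; 1 0 0 0 0 0 3; 1 0 0 0 0 0 2; 1 0 0 0 0 0 1; 1 0 0 0 0 0 .5",
)

```text
time_s: 18.25
position: [0.6098, 0.0147, 0.1255]
eef_rot: [-1.305, -2.858, -0.0]
contact_force: [-0.0, 0.5, -5.4]
width: 0.0112
```

```bash
python3 - <<'E'
from h import *
st();a=bot.snapshot("side")
crop(a,270,130,390,240,6,"pics/s12.png")
E
```

```text
t 18.25 p [0.6098 0.0147 0.1255] yaw 40.9 tilt z [-0.  0. -1.] w 0.0112 F [-0.02  0.47 -5.39] q [-0.11  0.45 -0.04  1.07  0.    0.75]
```

View pics/s12.png

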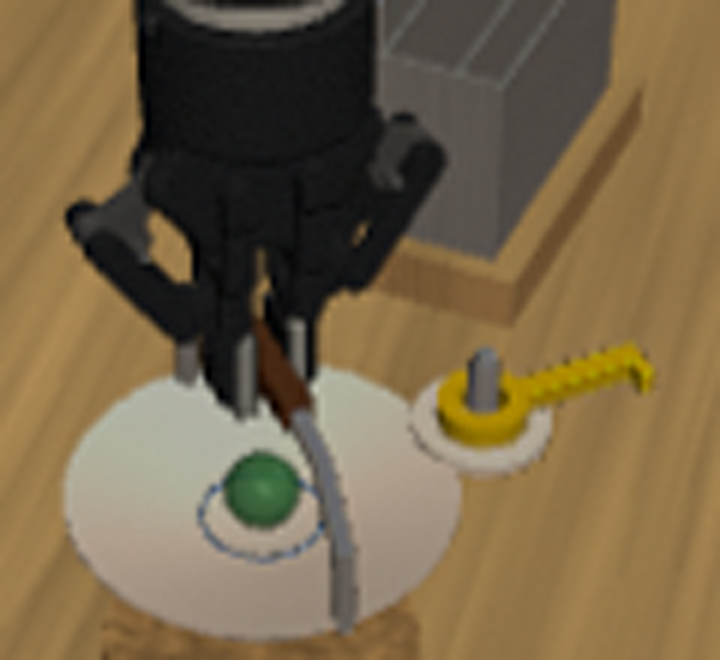

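Request:
step_arm(
  steps="1 0 0 0 0 0 1; 1 0 0 0 0 0 2; 1 0 0 0 0 0 3; 1 0 0 0 0 0 3; 1 0 0 0 0 0 3; 1 0 0 0 0 0 3; 1 0 0 0 0 0 3; 1 0 0 0 0 0 3; 1 0 0 0 0 0 3; 1 0 0 0 0 0 3; 1 0 0 0 0 0 3; 1 0 0 0 0 0 3; 1 0 0 0 0 0 3; 1 0 0 0 0 0 3; 1 0 0 0 0 0 3; 1 0 0 0 0 0 1.7; 1 0 0 0 0 0 1; 1 0 0 0 0 0 0; 1 0 0 0 0 0 0; 1 0 0 0 0 0 0",
)

```text
time_s: 20.3
position: [0.6097, 0.0147, 0.1255]
eef_rot: [-0.123, -3.139, 0.0]
contact_force: [1.0, -0.2, -5.2]
width: 0.0106
```

```bash
python3 - <<'E'
from h import *
st();a=bot.snapshot("side");b=bot.snapshot("top")
crop(a,260,90,420,240,5,"pics/s13.png");crop(b,250,130,490,250,3,"pics/t13.png")
E
```

```text
t 20.3 p [0.6097 0.0147 0.1255] yaw 85.51 tilt z [-1.e-04 -0.e+00 -1.e+00] w 0.0106 F [ 0.99 -0.16 -5.22] q [-0.11  0.45 -0.04  1.07 -0.   -0.03]
```

View pics/s13.png

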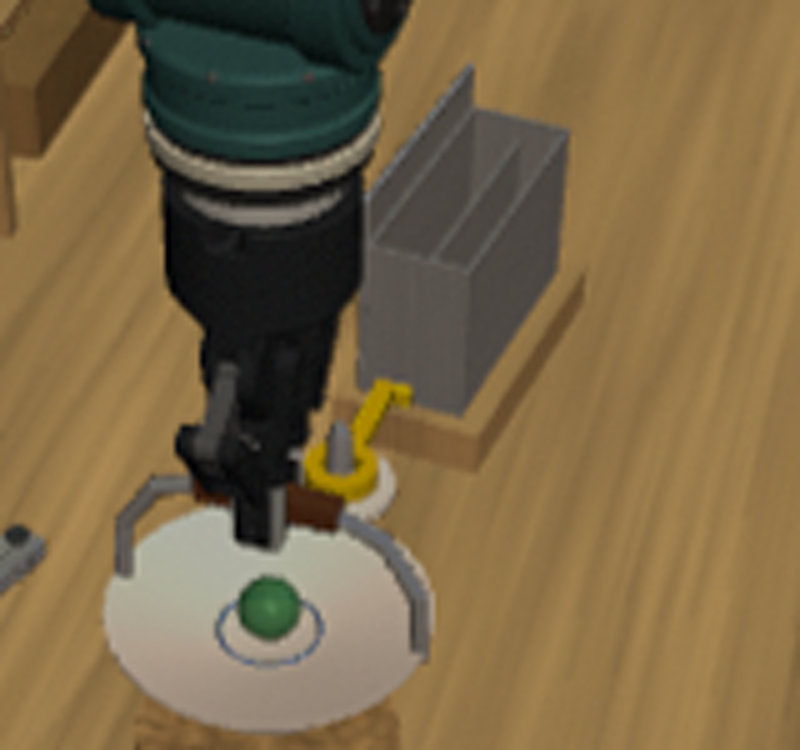

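View pics/t13.png

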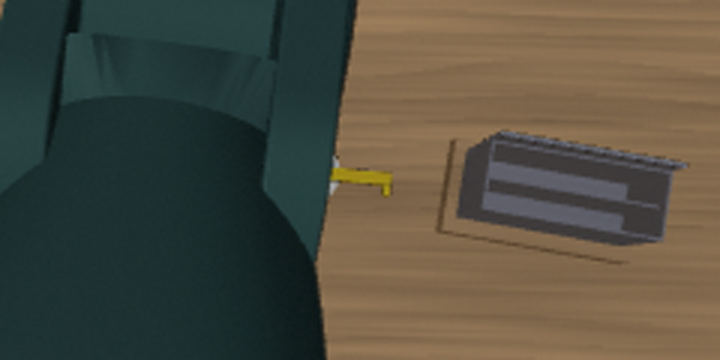

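```bash
python3 - <<'E'
from h import *
st();print(bot.close_job())
E
```

```text
t 20.4 p [0.6098 0.0147 0.1255] yaw 85.52 tilt z [ 0.  0. -1.] w 0.0111 F [-0.33  0.06 -5.  ] q [-0.11  0.45 -0.04  1.07  0.   -0.03]
the job is handed in; nothing more can be done
None
```

The key is on the peg and the dish is held in the air with its peg side toward the pocket. I handed the job in at about 20.4 s; it reports no verdict.

- **Key:** I slid its ring over the peg and let go with the key lying flat on the ledge.
- **Dish:** I gripped it by the bar, lifted it straight up by 50 mm, then turned it by 91.7° in the air above the coaster.

**Last checks:**
- **Hold:** The tool is vertical and steady, with about 5 N of weight on it.
- **Marble:** The side picture shows it still inside the blue ring.
- **Key:** The side picture shows its ring still down round the peg.
- **Direction:** The top picture shows the key, lying outward along the peg side, pointing at the pocket. From the measured positions the aim is within about 1°.

No check failed. The arm hid the dish itself from the top camera at the end, so its level and the marble were judged from the side view only.

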